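# Clamp the vial carriage against the stop of a slide rail

### The job

Slide the vial carriage along its rail until it is up against the small stop block, then lock it there by turning the carriage's own clamp knob clockwise, a quarter turn fully home. Leave the stop block where it is.

Things in the scene. Friction and masses are not known exactly. Their poses are not given: they have to be found in the camera images.
- clamp_knob (a joint): Turn of the vial carriage's clamp knob, rad: 0 loose, 1.57 locked (hard end), growing clockwise seen from above. Starts loose, 0 to 0.3. Up to 0.6 the carriage slides with about 2 N; beyond, a pad clamps the rail, with about 35 N of hold when locked. Turning takes up to 0.4 N m; it stays where it is left. Bar along the rail: loose; across it: locked.
- clamp_grip (a point): Grip point of that knob, a black T-bar on a round steel foot on the carriage's near half. On its vertical axis, 54 mm above the bench. Bar 40 mm long, 12 mm thick, from 42 to 66 mm above the bench. Frame turns with the knob: y along the bar, z up. Around it the carriage's top is flat (32 mm above the bench) and clear for 40 mm; the vial beyond reaches 91 mm.
- carriage_face (a point): Middle of the carriage's end face toward the stop, 25 mm above the bench. The carriage is an aluminium plate on a grey rail 340 mm long, 112 mm across it, 80 mm along, with a steel cup holding a vial on its far half. Frame fixed to it: y along the rail toward the stop (about world +y, the robot's left), z up. The knob's axis is at x = -26 mm, y = -40 mm in it.
- stop_face (a point): Middle of the stop's end face toward the carriage, same height and axes as carriage_face; the two points meet when the carriage is up against it. The stop is a shorter aluminium block, 100 mm across and 36 mm along the rail, near the rail's left end, with no vial. It is clamped by a like knob on its far half (bar across the rail) and holds about 35 N.

How it is judged:
On the way, in this order (a step that is already met when the one before it is completed fails the run):
1. the carriage is up against the stop (gap under 10 mm), its knob still loose (y of carriage_face in the frame of stop_face above -0.01 m and value of joint clamp_knob below 0.7 rad), for 0.1 s.
2. the carriage's clamp knob is turned home (value of joint clamp_knob above 1.3 rad), for 0.2 s.
At the end, for the whole second after the job is handed in: The carriage stands against the stop (gap under 10 mm), its clamp knob is turned past 1.3 rad, and the stop is within 10 mm of where it was (y of carriage_face in the frame of stop_face above -0.01 m and value of joint clamp_knob above 1.3 rad and distance of stop_face from where it was at the start of the episode below 0.01 m); the robot touches nothing.
It fails at once if the stop block is pushed along the rail by more than 10 mm (distance of stop_face from where it was at the start of the episode above 0.01 m).
It also fails if it takes over 35 s, if anything falls off the work surface, if the arm or the gripper's body presses on something with over 40 N, if the wrist force passes 120 N, or if a joint passes its speed limit or range.

### The arm

A 7-joint arm with a two-finger parallel gripper is mounted at the origin on a cart in front of the work surface, level with it; the furniture and walls round the work are solid. World frame = base frame: x ahead of the robot, y to its left, z up, the work surface at z = 0. Lengths are in m, angles in rad, forces in N, time in s.
With the tool pointing down it reaches from about 0.4 to 0.875 m from the base axis. Payload 19.3 kg.
Tool frame: the origin (TCP) lies midway between the tips of the shut fingers; the grasp point (between the pads) lies 19 mm behind it; z points along the fingers, y is the line along which they close (so a half turn about z gives the same grasp; the last joint's range is limited). The gripper opens to 85 mm and grips with 20 to 120 N. Pads are 22 mm wide; open, the fingers measure 114 mm over their backs; the gripper's body (76 mm by 85 mm) begins 54 mm behind the grasp point. The pads swing forward as they close: fully open they stand 13 mm farther back than shut.
Start: joints at [-1.275, 0.521, -0.036, 1.599, 0.021, 1.021, -0.113], TCP at [0.224, 0.584, 0.207] pointing down, gripper open.
Joint ranges: [-2.91, 2.91], [-0.3, 2.13], [-1.5, 1.42], [0.17, 2.43], [-1.26, 4.41], [0.16, 1.93], [-2.52, 2.52]. Speed limits (rad/s): [1.89, 1.89, 2.39, 2.39, 3.01, 3.01, 3.01].

### API

Orientations are given as [roll, pitch, yaw] about the fixed x, y, z axes, in that order (R = Rz(yaw) Ry(pitch) Rx(roll)).
In Python, from workcell import bot, camrig, observe gives the robot as it stands (bot), with the cameras (camrig) and the readings as plain functions.
- The arm moves only by the tool nudge_tcp, called after "Call:" as name(argument=value, ...) on one line, values as JSON. Schema: {"type":"object","properties":{"plan":{"type":"object","properties":{"segments":{"type":"array","items":{"type":"array","items":{"type":"number"},"minItems":7,"maxItems":7},"minItems":1,"maxItems":5}},"additionalProperties":false,"required":["segments"]},"squeeze":{"type":"number"},"only":{"type":"string"},"quiet":{"type":"boolean"},"lines":{"type":"string"}},"required":["plan"],"additionalProperties":false}. plan is an object whose key "segments" holds a list of rows, 1 to 5 of them, each of 7 numbers: the finger opening in m, then dx, dy, dz in fractions of the full range, 1 being 60 cm, then a rotation vector rx, ry, rz in parts of the range, where 1.0 means 4 rad; each row is the pose to reach, as a shift and turn from the pose commanded when the call began, along the tool's axes at that moment; what a row does not reach only later rows make up. A row lasts 1/8 s, in which the tool goes at most 0.0625 m and 0.188 rad, less where a joint would pass 70% of its speed; a pose out of reach is approached as far as the arm can. The fingers move at their own pace and stop on an object; squeeze is the grip in N (left out, the last holds). Time passes only in rows, so rows that do not move let the fingers close. The tool returns the time, the measured TCP pose, the force, the opening and the grip force at its end. only (a regular expression) keeps the lines of the reply that match it, lines (a string "A,B") keeps lines A to B, and quiet returns only ok. Shift and turn numbers lie between -1 and 1, and a call with a number outside is refused. Input that does not fit is refused with a message, and nothing moves.
- observe(): the state, without advancing time (a new reading comes with each control period).
- camrig.grab_frame(name): name is "scene" or "top" or "wrist"; returns the picture (400x640x3 uint8, blue, green, red); there is no depth.
- camrig.calibration(name): a dict with "vfov" (degrees; the focal length in pixels is half the picture's height over the tangent of half this angle, whatever the lens; pixels are square), "cx", "cy" (the principal point, pixels), "eye" and "attitude" of the camera in the world. Camera axes: x right, y down, z forward; pixel columns grow to the right and rows downward; lengths in m; the calibration is good to about 2 mm. A picture is of the moment at which its call begins: read the wrist's pose just before it. calibration takes no time and is no camera call; for the wrist camera it gives the pose at the moment of the call.
- bot.job_done(): hands the job in; it is judged then, once.
The state is a dict: "clock": time; "qpos": joint angles; "qd": joint speeds; "joint_efforts": joint torques, N m; "position": TCP position; "tool_rot": TCP orientation; "force": force on the tool from outside, world axes, zero at the start; "moment": the same for the moment, N m; "grip_width": finger opening in m; "finger_force": force on a finger pad.
Only numpy, scipy, OpenCV 4.12 (cv2) and the standard library are available. Lean on these libraries where they do the work, as an engineer would, in place of code of your own. Each camera call takes 0.05 s, during which the arm holds its last target. There are 200 camera calls.

## Working session

There is one attempt and no reset: what is moved stays moved. The work goes in short steps, Python scripts to look and compute and a tool call to move; the robot and the scene stay as the last step left them, time stands still between calls to the robot, and variables do not carry over. Pictures are saved under pics/ and viewed, at most 10 in all, crops included, and the job is handed in when it is done.

```bash
mkdir -p pics; cat > h.py <<'E'
import numpy as np, cv2
from workcell import bot, camrig, observe
from scipy.spatial.transform import Rotation as R
def att(a):
    a=np.array(a,float)
    return a if a.shape==(3,3) else (R.from_euler('xyz',a).as_matrix() if a.size==3 else R.from_quat(a).as_matrix())
def pix(c,u,v,z):
    f=200/np.tan(np.radians(c['vfov'])/2)
    d=att(c['attitude'])@np.array([(u-c['cx'])/f,(v-c['cy'])/f,1]); e=np.array(c['eye'])
    return e+d*(z-e[2])/d[2]
E
python3 - <<'E'
from h import *
for n in ('top','scene'):
    print(n,camrig.calibration(n)); cv2.imwrite(f'pics/{n}0.png',camrig.grab_frame(n))
print(observe())
E
```

```text
top {'vfov': 44.36859747485077, 'cx': 313.0547769382779, 'cy': 208.82529718580275, 'eye': array([0.41255978, 0.27982644, 0.9180168 ]), 'attitude': array([-3.01192191,  0.01715303, -1.55265511])}
scene {'vfov': 47.200324209249345, 'cx': 314.8134732732711, 'cy': 200.38615831552622, 'eye': array([ 0.118676  , -0.27129076,  0.56090761]), 'attitude': array([-2.17130186,  0.00462864, -0.62780637])}
{'clock': 0.1, 'qpos': array([-1.27520836,  0.52194404, -0.03630788,  1.59990356,  0.02119969,
        1.02108297, -0.11283412]), 'qd': array([ 6.91452409e-04, -2.12647055e-03, -2.50782383e-05, -2.28899035e-03,
        2.16173261e-04, -1.64083917e-03, -2.74228642e-04]), 'joint_efforts': array([ 3.40079481e-03, -9.28485203e+01,  1.98421843e+00, -3.70531619e+01,
        1.81207003e-02,  5.36180043e-03,  2.27754882e-06]), 'position': array([0.22348916, 0.58336011, 0.20620696]), 'tool_rot': array([-3.14064250e+00,  7.40536134e-05,  2.77574165e+00]), 'force': array([ 0.4666327 , -0.05397331, -0.19977835]), 'moment': array([ 0.06606746, -0.02365837,  0.04219915]), 'finger_force': 0.0, 'grip_width': 0.08534493197064787}
```

View pics/top0.png

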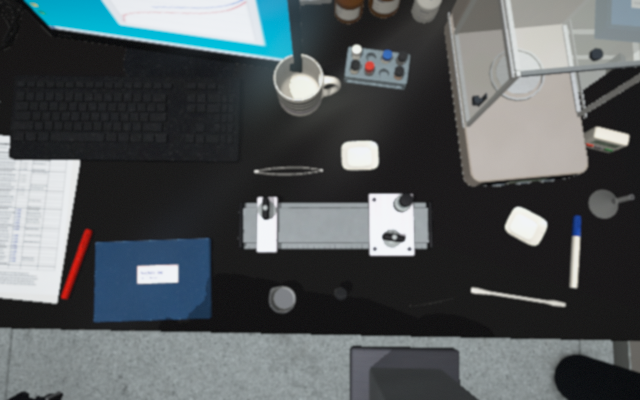

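View pics/scene0.png

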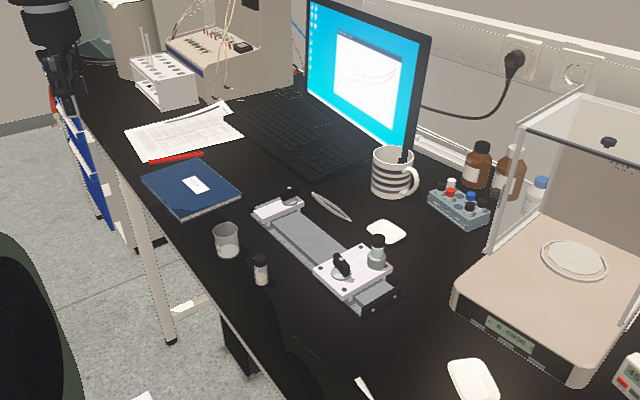

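The top view shows the stop at about (266,224) and the carriage at about (391,225), with its knob at about (394,238). I'll enlarge that part.

```bash
python3 - <<'E'
from h import *
im=cv2.imread('pics/top0.png')[180:270,235:440]
cv2.imwrite('pics/crop0.png',cv2.resize(im,None,fx=3.9,fy=3.9,interpolation=cv2.INTER_CUBIC))
E
```

```text
(no output)
```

View pics/crop0.png

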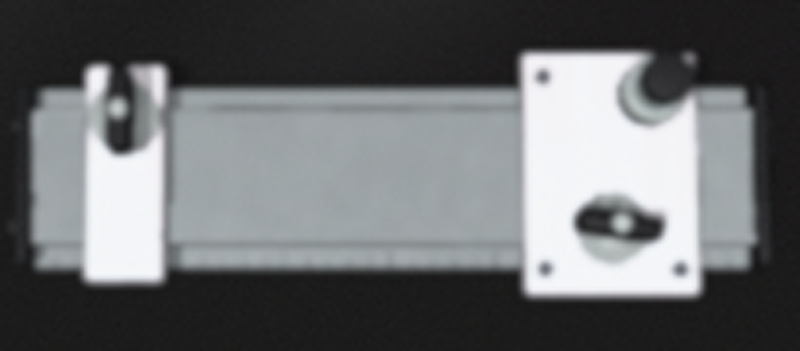

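The crop shows the carriage's top from (522,52) to (702,296) and the stop's right edge at x≈166. The T-bar runs from (576,220) to (663,226), nearly along the rail, so it is loose.

```bash
python3 - <<'E'
from h import *
c=camrig.calibration('top')
P=lambda x,y,z:pix(c,(x+.5)/3.9-.5+235,(y+.5)/3.9-.5+180,z)
p={k:P(*v) for k,v in dict(cTL=(521,52,.032),cBL=(524,296,.032),cTR=(697,52,.032),cBR=(702,296,.032),sTR=(167,66,.032),sBR=(165,283,.032),sTL=(85,66,.032),sBL=(83,283,.032),k1=(576,220,.066),k2=(663,226,.066)).items()}
for k in p: print(k,p[k].round(4))
n=np.linalg.norm
print('car',n(p['cTL']-p['cBL']),n(p['cTL']-p['cTR']),n(p['cBL']-p['cBR']),'stop',n(p['sTR']-p['sBR']),n(p['sTR']-p['sTL']),'bar',n(p['k1']-p['k2']))
cf=(p['cTL']+p['cBL'])/2; cb=(p['cTR']+p['cBR'])/2; sf=(p['sTR']+p['sBR'])/2;sb=(p['sTL']+p['sBL'])/2
ax=sb-cb; ax/=n(ax); print('axis yaw dev (deg)',np.degrees(np.arctan2(-ax[0],ax[1])),'travel',(sf-cf)@ax)
xh=np.array([ax[1],-ax[0],0]); print('knob from face',cf-.026*xh-.04*ax,'knob pix',(p['k1']+p['k2'])/2)
b=p['k1']-p['k2'];print('bar dev deg',np.degrees(np.arctan2(-b[0],b[1])))
o=observe();Rm=R.from_euler('xyz',o['tool_rot']).as_matrix();print(Rm.round(3))
E
```

```text
cTL [0.5586 0.1969 0.032 ]
cBL [0.4448 0.1951 0.032 ]
cTR [0.5599 0.1148 0.032 ]
cBR [0.4463 0.1134 0.032 ]
sTR [0.5494 0.3627 0.032 ]
sBR [0.4479 0.3608 0.032 ]
sTL [0.5488 0.4013 0.032 ]
sBL [0.4473 0.3988 0.032 ]
k1 [0.4777 0.1754 0.066 ]
k2 [0.4757 0.1368 0.066 ]
car 0.1138077007637522 0.08213287451831007 0.08170265859203968 stop 0.10153146404913117 0.03856636029204725 bar 0.038624407574298796
axis yaw dev (deg) 1.0086261034643516 travel 0.16578144046957424
knob from face [0.47644505 0.15556204 0.032     ] knob pix [0.47668442 0.15610545 0.066     ]
bar dev deg -2.99727252746175
[[-0.934  0.358 -0.   ]
 [ 0.358  0.934 -0.001]
 [-0.    -0.001 -1.   ]]
```

The sizes and the knob's two estimates agree within about 2 mm. The knob is at (0.4765, 0.156), the rail is yawed +1°, the bar is at −3° (0.07 rad, loose) and the travel is about 0.166 m. I'll move above it with a partial opening, because the cup is close.

Careful with the scale: shifts go in shares of 60 cm and turns go in shares of 4 rad. That gives: -0.234 m / 0.6 = -0.39, -0.07 m / 0.6 = -0.1167, 0.754 rad / 4 = 0.1885.

```bash
cat > d.py <<'E'
import sys; from h import *
# usage: d.py x y z yaw_of_tool_y(deg)
a=[float(s) for s in sys.argv[1:]]
o=observe(); M=R.from_euler('xyz',o['tool_rot']); t=np.radians(a[3])
y=np.array([np.cos(t),np.sin(t),0]); z=np.array([0,0,-1.]); T=R.from_matrix(np.c_[np.cross(y,z),y,z])
print('t',round(o['clock'],2),'d',M.inv().apply(np.array(a[:3])-o['position']).round(4),'rv',(M.inv()*T).as_rotvec().round(4),'pos',o['position'].round(4),'F',o['force'].round(1),'q7',o['qpos'][6].round(2),'w',round(o['grip_width'],4))
E
```

Call:
nudge_tcp(plan={"segments": [[0.036,-0.0667,-0.05,0.0133,0,0,0.0375],[0.036,-0.15,-0.1167,0.0267,0,0,0.075],[0.036,-0.2333,-0.1833,0.04,0,0,0.1125],[0.036,-0.3167,-0.25,0.0533,0,0,0.15],[0.036,-0.39,-0.3083,0.0667,0,0,0.1885]]}, squeeze=40)

```text
clock: 0.72
position: [0.3764, 0.3257, 0.1666]
tool_rot: [3.141, -0.0, 2.017]
force: [1.6, 0.5, 0.5]
grip_width: 0.0363
finger_force: 0.0
```

```bash
python3 d.py .4767 .156 .13 -3
```

```text
t 0.72 d [-0.1963  0.0173  0.0366] rv [ 2.000e-04 -1.000e-04  4.985e-01] pos [0.3764 0.3257 0.1666] F [1.6 0.5 0.5] q7 -0.29 w 0.0363
```

In the tool's units: -0.196 m / 0.6 = -0.3267, -0.15 m / 0.6 = -0.25, 0.15 rad / 4 = 0.0375.

Call:
nudge_tcp(plan={"segments": [[0.036,-0.0833,0.0067,0.0167,0,0,0.0375],[0.036,-0.1667,0.015,0.0333,0,0,0.075],[0.036,-0.25,0.0217,0.05,0,0,0.105],[0.036,-0.3267,0.0283,0.06,0,0,0.1245],[0.036,-0.3267,0.0283,0.06,0,0,0.1245]]})

```text
clock: 1.35
position: [0.4775, 0.1552, 0.1303]
tool_rot: [-3.141, 0.002, 1.518]
force: [-0.4, 0.9, -0.7]
grip_width: 0.0357
finger_force: 0.0
```

```bash
python3 d.py .4767 .156 .04 -3
python3 - <<'E'
from h import *
c=camrig.calibration('wrist'); im=camrig.grab_frame('wrist'); print(c); cv2.imwrite('pics/w1.png',im)
E
```

```text
t 1.35 d [ 0.0009 -0.0008  0.0903] rv [-0.0001  0.0016 -0.0006] pos [0.4775 0.1552 0.1303] F [-0.4  0.9 -0.7] q7 -0.28 w 0.0357
{'vfov': 70.46680260729357, 'cx': 321.77635920300844, 'cy': 200.3858525482169, 'eye': array([0.48130689, 0.23787521, 0.29627515]), 'attitude': array([ 2.81816047e+00, -5.93117812e-04, -5.19679168e-02])}
```

View pics/w1.png

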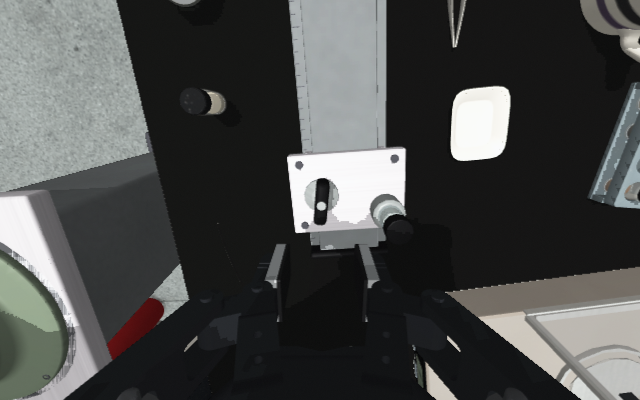

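The wrist view shows the bar at about (321,200), running between the open fingers' lines. I'll check it against the top estimate.

```bash
python3 - <<'E'
from h import *
c=camrig.calibration('wrist')
a=pix(c,322,179,.066);b=pix(c,321,224,.066);print(a,b,(a+b)/2,np.linalg.norm(a-b),np.degrees(np.arctan2(-(a-b)[0],(a-b)[1])))
for p in((288,155),(405,148),(295,233),(408,228)):print(p,pix(c,*p,.032).round(4))
E
```

```text
[0.47771098 0.1816647  0.066     ] [0.4748591  0.14090128 0.066     ] [0.47628504 0.16128299 0.066     ] 0.04086305736945795 -4.002000837260535
(288, 155) [0.4467 0.1977 0.032 ]
(405, 148) [0.5556 0.1989 0.032 ]
(295, 233) [0.447  0.1176 0.032 ]
(408, 228) [0.5623 0.1176 0.032 ]
```

The two agree to a few millimetres along the bar, which doesn't matter for the grasp, and about 0.5 mm across it. I'll descend and grip.

In the tool's units: 0.09 m / 0.6 = 0.15, -0.001 m / 0.6 = -0.0017.

Call:
nudge_tcp(plan={"segments": [[0.036,-0.0017,-0.0017,0.05,0,0,0],[0.036,-0.0017,-0.0017,0.1,0,0,0],[0.036,-0.0017,-0.0017,0.1417,0,0,0],[0.036,-0.0017,-0.0017,0.15,0,0,0],[0.036,-0.0017,-0.0017,0.15,0,0,0]]})

```text
clock: 2.02
position: [0.4753, 0.1581, 0.0411]
tool_rot: [-3.141, -0.0, 1.525]
force: [0.3, 0.7, 0.1]
grip_width: 0.0359
finger_force: 0.0
```

```bash
python3 d.py .4767 .158 .04 -3
```

```text
t 2.02 d [-0.      0.0014  0.0011] rv [-0.0001 -0.0001  0.0063] pos [0.4753 0.1581 0.0411] F [0.3 0.7 0.1] q7 -0.21 w 0.0359
```

Call:
nudge_tcp(plan={"segments": [[0,0,0,0,0,0,0],[0,0,0,0,0,0,0],[0,0,0,0,0,0,0],[0,0,0,0,0,0,0]]}, squeeze=60)

```text
clock: 2.52
position: [0.4755, 0.1576, 0.0409]
tool_rot: [3.141, -0.0, 1.524]
force: [-0.3, 1.1, -0.1]
grip_width: 0.0003
finger_force: 0.0
```

```bash
python3 d.py .4738 .320 .04 -3
python3 - <<'E'
from h import *
cv2.imwrite('pics/s2.png',cv2.resize(camrig.grab_frame('scene')[150:330,220:430],None,fx=3,fy=3,interpolation=cv2.INTER_CUBIC))
E
```

```text
t 2.52 d [ 0.1622 -0.0093  0.0009] rv [ 0.0002 -0.0001  0.0053] pos [0.4755 0.1576 0.0409] F [-0.3  1.1 -0.1] q7 -0.21 w 0.0003
```

View pics/s2.png

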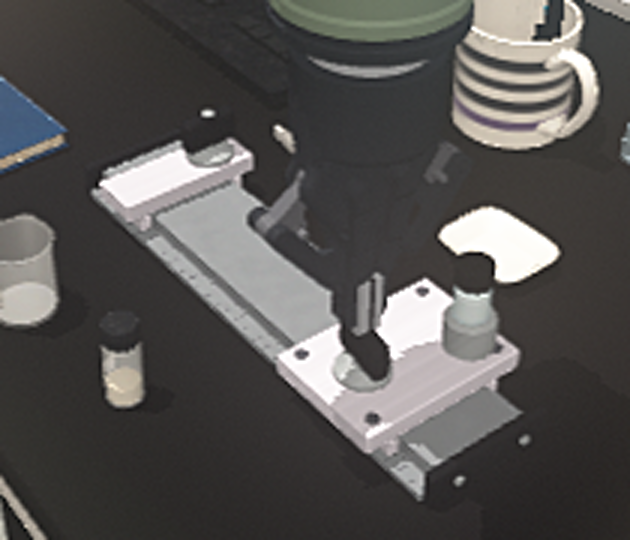

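The grip closed to 0, so it missed the bar. In the picture the shut tips, at about (365,325) in the crop, stand over or beyond the bar, at about (375,355). I'll project the reported TCP into this picture to see where the mismatch is.

```bash
cat >> h.py <<'E'
def proj(c,p):
    f=200/np.tan(np.radians(c['vfov'])/2); q=att(c['attitude']).T@(np.array(p)-np.array(c['eye']))
    return np.array([c['cx']+f*q[0]/q[2],c['cy']+f*q[1]/q[2]])
E
python3 - <<'E'
from h import *
c=camrig.calibration('scene'); o=observe(); p=o['position']; print(p,o['force'],o['finger_force'])
s=lambda p:((proj(c,p)-[220,150]+.5)*3-.5).round()
print('tcp',s(p),'30mm up',s(p+[0,0,.03]))
for q in ((.4765,.158,.066),(.4755,.138,.066),(.4775,.178,.066),(.4775,.178,.042),(.558,.197,.032),(.446,.196,.032),(.447,.115,.032)): print(q,s(q))
im=camrig.grab_frame('scene')[190:310,300:400]
cv2.imwrite('pics/s3.png',cv2.resize(im,None,fx=5,fy=5,interpolation=cv2.INTER_CUBIC))
E
```

```text
[0.47540699 0.15757267 0.04085123] [1.14075536 0.4318671  0.61950238] 0.0
tcp [357. 361.] 30mm up [358. 319.]
(0.4765, 0.158, 0.066) [359. 325.]
(0.4755, 0.138, 0.066) [381. 346.]
(0.4775, 0.178, 0.066) [338. 305.]
(0.4775, 0.178, 0.042) [337. 337.]
(0.558, 0.197, 0.032) [424. 279.]
(0.446, 0.196, 0.032) [273. 356.]
(0.447, 0.115, 0.032) [365. 441.]
```

View pics/s3.png

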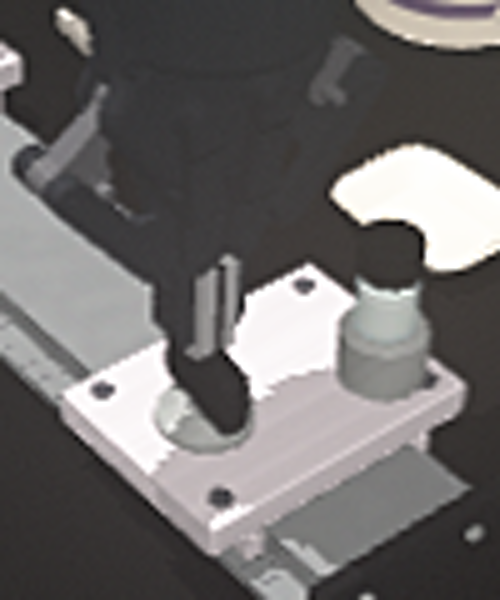

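```bash
python3 - <<'E'
from h import *
c=camrig.calibration('wrist'); o=observe(); p=o['position']; im=camrig.grab_frame('wrist')
print(p,o['grip_width'],c['eye'])
for y in(-.011,0,.011): print(y,proj(c,p+[0,y,0]),proj(c,p+[0,y,.02]))
print('bar top',[proj(c,q).round() for q in((.4777,.178,.066),(.4755,.138,.066))])
cv2.imwrite('pics/w4.png',cv2.resize(im[200:400,220:440],None,fx=3,fy=3,interpolation=cv2.INTER_CUBIC))
# earlier picture check: tips in w1 at height .130
d=np.array([.4775,.1552,.1303])-p; c1=dict(c); c1['eye']=c['eye']+d
for s in(-.018,.018): print('w1 tip',proj(c1,p+d+[s,.011,0]),proj(c1,p+d+[s,.011,.008]))
E
```

```text
[0.47542105 0.15755275 0.0407967 ] -0.00011310618734753906 [0.47871447 0.2400043  0.20693383]
-0.011 [323.10212336 255.07872259] [323.27862517 271.89706119]
0 [322.34715195 240.04589869] [322.44042479 255.48772151]
0.011 [321.56305923 224.43321765] [321.56608869 238.3709574 ]
bar top [array([325., 227.]), array([324., 289.])]
w1 tip [293.35180971 225.63986233] [292.11456884 230.89283003]
w1 tip [349.85213906 223.22324403] [351.09863687 228.38495553]
```

View pics/w4.png

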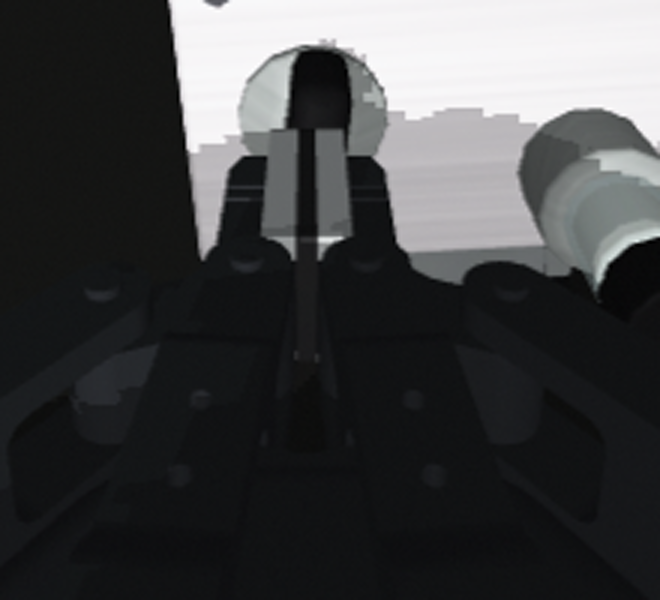

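The pads end at crop row 128, which puts their tips at z≈0.067, just above the bar. Both cameras therefore put the real tips about 25 mm higher than the reported TCP. I'll open, go 22 mm lower with a 1.5 mm shift across, and grip again while watching the force.

In the tool's units: 0.022 m / 0.6 = 0.0367, 0.016 m / 0.6 = 0.0267.

Call:
nudge_tcp(plan={"segments": [[0.036,0.0017,0.0025,-0.0083,0,0,0],[0.036,0.0017,0.0025,-0.0083,0,0,0],[0.036,0.0017,0.0025,0.0133,0,0,0],[0.036,0.0017,0.0025,0.0267,0,0,0],[0.036,0.0017,0.0025,0.0367,0,0,0]]}, squeeze=40)

```text
clock: 3.3
position: [0.4766, 0.1583, 0.0178]
tool_rot: [-3.141, 0.0, 1.524]
force: [0.0, -0.4, -0.2]
grip_width: 0.0357
finger_force: 0.0
```

Call:
nudge_tcp(plan={"segments": [[0.036,0,0,0,0,0,0]]})

```text
clock: 3.42
position: [0.4766, 0.1582, 0.0182]
tool_rot: [-3.141, 0.001, 1.524]
force: [0.2, -0.3, 0.3]
grip_width: 0.036
finger_force: 0.0
```

```bash
python3 d.py .4738 .320 .04 -3
```

```text
t 3.42 d [ 0.1615 -0.0105 -0.0219] rv [-0.0009  0.0006  0.0051] pos [0.4766 0.1582 0.0182] F [ 0.2 -0.3  0.3] q7 -0.2 w 0.036
```

There's no contact at a reported z of 0.018, which is below the carriage's top, so the offset is real. Now I'll grip.

Call:
nudge_tcp(plan={"segments": [[0.005,0,0,0,0,0,0],[0.005,0,0,0,0,0,0],[0.005,0,0,0,0,0,0],[0.005,0,0,0,0,0,0]]}, squeeze=60)

```text
clock: 3.92
position: [0.477, 0.1585, 0.0191]
tool_rot: [3.141, -0.0, 1.524]
force: [-2.4, 0.1, 6.1]
grip_width: 0.0104
finger_force: 59.2
```

```bash
python3 d.py .4738 .320 .0182 -3
```

```text
t 3.92 d [ 0.1612 -0.0108  0.0009] rv [ 0.0002 -0.0002  0.0052] pos [0.477  0.1585 0.0191] F [-2.4  0.1  6.1] q7 -0.2 w 0.0104
```

The bar is gripped. I'll slide along the rail, stopping short of the stop at first.

In the tool's units: 0.145 m / 0.6 = 0.2417, 0.12 m / 0.6 = 0.2.

Call:
nudge_tcp(plan={"segments": [[0.005,0.0333,-0.0022,0,0,0,0],[0.005,0.0833,-0.0053,0,0,0,0],[0.005,0.1417,-0.0092,0,0,0,0],[0.005,0.2,-0.0128,0,0,0,0],[0.005,0.2417,-0.0155,0,0,0,0]]})

```text
clock: 4.55
position: [0.4745, 0.3052, 0.0191]
tool_rot: [3.141, -0.0, 1.524]
force: [0.2, -3.8, 6.0]
grip_width: 0.0107
finger_force: 59.3
```

Call:
nudge_tcp(plan={"segments": [[0.005,0.01,-0.0007,0,0,0,0],[0.005,0.02,-0.0013,0,0,0,0],[0.005,0.02,-0.0013,0,0,0,0]]})

```text
clock: 4.92
position: [0.4743, 0.3166, 0.0191]
tool_rot: [3.141, -0.001, 1.524]
force: [-0.6, 1.7, 5.0]
grip_width: 0.0108
finger_force: 59.0
```

```bash
python3 d.py .4738 .325 .0182 -3
python3 - <<'E'
from h import *
cv2.imwrite('pics/w5.png',camrig.grab_frame('wrist'))
E
```

```text
t 4.92 d [ 0.0083 -0.0009  0.0009] rv [ 0.0005 -0.0008  0.006 ] pos [0.4743 0.3166 0.0191] F [-0.6  1.7  5. ] q7 -0.44 w 0.0108
```

View pics/w5.png

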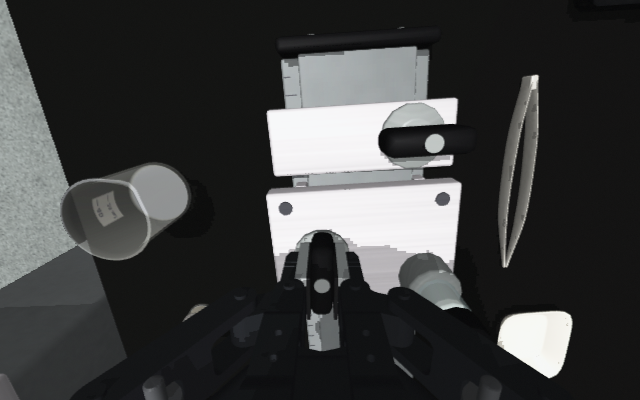

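The wrist view shows the bar held and a small gap remaining: the stop's edge at (274,176)–(456,166), the carriage's at (268,194)–(460,180). I'll measure it.

```bash
python3 - <<'E'
from h import *
c=camrig.calibration('wrist');P=lambda *q:pix(c,*q,.032)
a=[P(274,176),P(456,166)];b=[P(268,194),P(460,180)]
print(a,b,(sum(a)-sum(b))/2)
E
```

```text
[array([0.44953219, 0.3634059 , 0.032     ]), array([0.54981512, 0.36444729, 0.032     ])] [array([0.44511113, 0.35315805, 0.032     ]), array([0.55286684, 0.35639418, 0.032     ])] [0.00068467 0.00915048 0.        ]
```

In the tool's units: 0.007 m / 0.6 = 0.0117, 0.006 m / 0.6 = 0.01.

Call:
nudge_tcp(plan={"segments": [[0.005,0.005,-0.0003,0,0,0,0],[0.005,0.01,-0.0007,0,0,0,0],[0.005,0.0117,-0.0007,0,0,0,0],[0.005,0.0117,-0.0007,0,0,0,0]]})

```text
clock: 5.48
position: [0.4742, 0.3229, 0.0191]
tool_rot: [3.141, -0.0, 1.524]
force: [-1.2, -1.1, 6.1]
grip_width: 0.011
finger_force: 59.1
```

Call:
nudge_tcp(plan={"segments": [[0.005,0.0017,0,0,0,0,0],[0.005,0.0017,0,0,0,0,0]]})

```text
clock: 5.72
position: [0.4742, 0.3238, 0.0191]
tool_rot: [-3.142, -0.0, 1.524]
force: [-1.8, -0.7, 6.7]
grip_width: 0.0107
finger_force: 59.1
```

In the tool's units: 0.001 m / 0.6 = 0.0017.

Call:
nudge_tcp(plan={"segments": [[0.005,0.0017,0,0,0,0,0],[0.005,0.0017,0,0,0,0,0]]})

```text
clock: 5.98
position: [0.4742, 0.3248, 0.019]
tool_rot: [-3.141, -0.0, 1.524]
force: [-2.7, -2.3, 6.7]
grip_width: 0.0108
finger_force: 59.2
```

```bash
python3 - <<'E'
from h import *
im=camrig.grab_frame('wrist')
c=camrig.calibration('wrist'); print(c['eye'])
cv2.imwrite('pics/w6.png',cv2.resize(im[90:290,250:480],None,fx=3,fy=3,interpolation=cv2.INTER_CUBIC))
E
```

```text
[0.47748911 0.40725819 0.18519759]
```

View pics/w6.png

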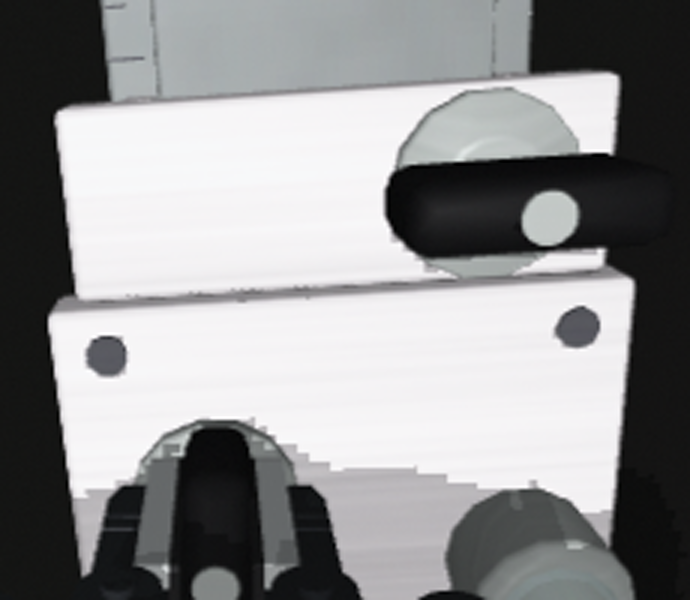

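The carriage's edge now meets the stop's, with only the bevel visible between them at crop row ~300, and the bar is still along the rail. The disc on the knob's axis is at crop (215,583). I'll check its offset from the tool axis before turning.

```bash
python3 - <<'E'
from h import *
c=camrig.calibration('wrist'); o=observe()
print(pix(c,321.4,284.2,.066),o['position'],o['force'],o['moment'],o['qpos'].round(2))
E
```

```text
[0.47355812 0.32412877 0.066     ] [0.47419086 0.32477864 0.01905269] [-0.70931899 -1.00125678  7.04438732] [-0.36128168  0.55336693 -0.1028967 ] [-0.89  0.73  0.27  1.87 -0.33  0.58 -0.46]
```

The tool axis and the knob axis coincide within about 1 mm, so I'll turn clockwise, which is positive about tool z.

In the tool's units: 0.75 rad / 4 = 0.1875.

Call:
nudge_tcp(plan={"segments": [[0.005,0,0,0,0,0,0.0375],[0.005,0,0,0,0,0,0.075],[0.005,0,0,0,0,0,0.1125],[0.005,0,0,0,0,0,0.15],[0.005,0,0,0,0,0,0.1875]]}, squeeze=80)

```text
clock: 6.65
position: [0.4767, 0.3242, 0.0193]
tool_rot: [3.139, -0.003, 0.768]
force: [12.3, -5.1, -4.5]
grip_width: 0.0102
finger_force: 79.9
```

```bash
python3 d.py .4742 .3248 .019 -90
```

```text
t 6.65 d [-0.0014 -0.0021  0.0003] rv [ 0.0017 -0.0042  0.7682] pos [0.4767 0.3242 0.0193] F [12.3 -5.1 -4.5] q7 -1.0 w 0.0102
```

In the tool's units: 0.0018 m / 0.6 = 0.003, 0.001 m / 0.6 = 0.0017, 0.72 rad / 4 = 0.18.

Call:
nudge_tcp(plan={"segments": [[0.005,0.0008,0.0017,0,0,0,0.0375],[0.005,0.0017,0.003,0,0,0,0.075],[0.005,0.0017,0.003,0,0,0,0.1125],[0.005,0.0017,0.003,0,0,0,0.15],[0.005,0.0017,0.003,0,0,0,0.18]]})

```text
clock: 7.28
position: [0.478, 0.3219, 0.0193]
tool_rot: [3.139, -0.003, 0.048]
force: [6.0, -14.6, 7.0]
grip_width: 0.0101
finger_force: 81.5
```

Call:
nudge_tcp(plan={"segments": [[0.005,0,0,0,0,0,0.005],[0.005,0,0,0,0,0,0.005]]})

```text
clock: 7.52
position: [0.4779, 0.3218, 0.0193]
tool_rot: [3.139, -0.003, 0.032]
force: [6.4, -12.9, 7.9]
grip_width: 0.0099
finger_force: 81.8
```

```bash
python3 d.py .4742 .3248 .019 -89
python3 - <<'E'
from h import *
print(observe()['moment'])
E
```

```text
t 7.53 d [-0.0036 -0.0031  0.0002] rv [ 0.0026 -0.0027  0.0145] pos [0.4779 0.3218 0.0193] F [  6.4 -12.9   7.9] q7 -1.55 w 0.0099
[-2.98807768 -1.20440891  0.19124085]
```

The tool yaw matches the locked direction to within about 1°. I'll release, raise the arm and check.

Call:
nudge_tcp(plan={"segments": [[0.036,0,0,0,0,0,0],[0.036,0,0,0,0,0,0],[0.036,0,0,0,0,0,0]]})

```text
clock: 7.9
position: [0.476, 0.3245, 0.0187]
tool_rot: [-3.141, 0.0, 0.034]
force: [-0.4, 0.4, 0.1]
grip_width: 0.0359
finger_force: 0.0
```

Call:
nudge_tcp(plan={"segments": [[0.036,0,0,-0.05,0,0,0],[0.036,0,0,-0.1167,0,0,0],[0.036,0,0,-0.2,0,0,0],[0.036,-0.0667,0,-0.2667,0,0,0],[0.036,-0.1333,0,-0.3,0,0,0]]})

```text
clock: 8.52
position: [0.3957, 0.3216, 0.2003]
tool_rot: [-3.14, -0.001, 0.033]
force: [-1.1, 0.9, 0.3]
grip_width: 0.0361
finger_force: 0.0
```

Call:
nudge_tcp(plan={"segments": [[0.036,-0.0833,0,0,0,0,0],[0.036,-0.0833,0,0,0,0,0]]})

```text
clock: 8.78
position: [0.3428, 0.3208, 0.1987]
tool_rot: [-3.14, 0.002, 0.038]
force: [0.5, 0.1, 0.5]
grip_width: 0.0364
finger_force: 0.0
```

```bash
python3 - <<'E'
from h import *
a=camrig.grab_frame('top')[180:270,235:440]; b=camrig.grab_frame('scene')[170:320,230:430]
cv2.imwrite('pics/fin.png',np.vstack([cv2.resize(a,(624,274),interpolation=2),cv2.resize(b,(624,320*1),interpolation=2)]))
E
```

```text
(no output)
```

View pics/fin.png

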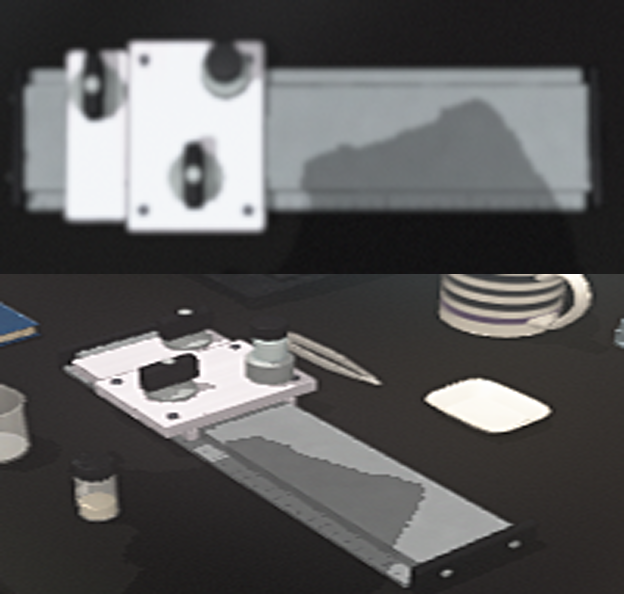

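The carriage is flush against the stop, with the edges meeting at x≈127. The bar stands across the rail at (193,175). The stop's left edge is unchanged at about 256.6 px, against 256.5 at the start. I'm handing the job in.

```bash
python3 -c "
from workcell import bot, camrig, observe
print(bot.job_done())"
```

```text
the job is handed in; nothing more can be done
None
```

The carriage is up against the stop with its clamp knob turned to within about 1° of fully home, the stop shows no movement in the top view, the arm is clear, and the job was handed in at about 9 s (no verdict came back).

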